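Couple the test gauge to the bench air manifold

ROBOT

A 6-joint arm with a two-finger parallel gripper is mounted at the origin on the work surface. World frame = base frame: x ahead of the robot, y to its left, z up, the work surface at z = 0. Lengths are in m, angles in rad, forces in N, time in s.
With the tool pointing down it reaches from about 0.3 to 0.875 m from the base axis. Payload 6.4 kg.
Tool frame: the origin (TCP) lies midway between the tips of the shut fingers; the grasp point (between the pads) lies 19 mm behind it; x points along the fingers, y is the direction in which the jaws open and shut, and the axes are right-handed (so a half turn about x gives the same grasp; the last joint's range is limited). The gripper opens to 85 mm and grips with 20 to 120 N. Pads are 22 mm wide; open, the fingers measure 114 mm over their backs; the gripper's body (76 mm by 85 mm) begins 54 mm behind the grasp point. The pads swing forward as they close: fully open they stand 13 mm farther back than shut.
Start: joints at [-1.396, 0.181, 1.607, -0, 1.354, -0.206], TCP at [0.214, -0.534, 0.231] pointing down, gripper open.
Joint ranges: [-2.99, 2.99], [-0.89, 2.07], [0.3, 2.58], [-1.14, 4.28], [0, 2.63], [-3.12, 3.12]. Speed limits (rad/s): [2.57, 2.57, 3.01, 3.14, 3.14, 3.14].

INTERFACE

Orientations are given as a unit quaternion [w, x, y, z].
In Python, from bench import ctrl gives the robot as it stands.
- The arm moves only by the tool step_arm, never from a script. Its argument "motion" is a list of rows, each a list of 7 numbers: the shift along the tool's x, y, z in mm, then the turn, a rotation vector about the tool's x, y, z in degrees, then the closure in counts, from 0 (fully open) to 255 (shut). In form: [[tx, ty, tz, rx, ry, rz, hand], ...]. A call has 1 to 10 rows; each row is the pose to reach, as a shift and turn from the pose commanded when the call began, along the tool's axes at that moment; what a row does not reach only later rows make up. A row lasts 1/8 s, in which the tool goes at most 62.5 mm and 10.7 degrees, less where a joint would pass 70% of its speed; a pose out of reach is approached as far as the arm can. A call with a gripper value outside its range is refused whole. The fingers move at their own pace and stop on an object; the grip force is fixed at half the most. Time passes only in rows, so rows that repeat a pose let the fingers close. It gives the time, the measured TCP pose, the force and the opening at its end, in the units of the state.
- ctrl.get_obs(): the state, without advancing time (a new reading comes with each control period).
- ctrl.camera(name): name is "side" or "top" or "wrist"; returns (picture, depth): 384x512x3 uint8, red, green, blue; 384x512 float32, m along the optical axis (not along the pixel's ray), 0 where there is no reading.
- ctrl.camera_info(name): a dict with "fx", "fy", "cx", "cy" (pixels), "T" (4x4, takes a point from camera to world coordinates); the wrist camera has in their place "hand_eye" (4x4, takes a point from camera to tool coordinates, whose origin is the TCP and whose axes are the tool frame's). Camera axes: x right, y down, z forward; pixel columns grow to the right and rows downward; lengths in m; the calibration is good to about 2 mm. A picture is of the moment at which its call begins: read the wrist's pose just before it. camera_info takes no time and is no camera call.
- ctrl.hand_in(): hands the job in, once; it reports no verdict.
The state is a dict: "time_s": time; "q": joint angles; "dq": joint speeds; "joint_efforts": joint torques, N m; "eef_pos": TCP position; "eef_rot": TCP orientation; "wrist_force": force on the tool from outside, world axes, zero at the start; "torque": the same for the moment, N m; "opening": opening from 0.0 (shut) to 1.0 (fully open).
Only numpy, scipy, OpenCV 4.12 (cv2) and the standard library are available. Lean on these libraries where they do the work, as an engineer would, in place of code of your own. Each camera call takes 0.05 s, during which the arm holds its last target. There are 200 camera calls.

TASK

Connect the red digital gauge to the quick coupler that stands on the aluminium air block: first pull the coupler's sleeve back (straight down) until its catch holds it there by itself, then push the gauge's plug fully home so that the sleeve trips and springs forward to lock it, and let go. Work gently: never press the gauge into the coupler harder than about 25 N, and leave the other gauges, the screwdriver, the wrench and the cone nut where they are.

Things in the scene. Friction and masses are not known exactly. Their poses are not given: they have to be found in the camera images.
- manifold: Aluminium air block fixed to the bench, 120 (x) x 160 (y) x 45 mm high; origin at the centre of its underside. It carries the upright coupler at its centre. Four screw heads in the corners.
- mouth (a point): NOMINAL centre of the coupler's mouth, 105 mm above the bench. True in x and y; in height the real coupler is screwed into the block up to 11 mm higher or lower, differently each time and not measured: feel for it. Body 36 mm wide (orange neck, brass rim), vertical 22 mm bore, mouth funnelled to 31 mm, facing up. Two dogs 15 to 20 mm below the mouth block the plug while the sleeve is forward.
- sleeve_mid (a point): NOMINAL middle of the forward sleeve's plain part, on the coupler's axis, 16 mm below the mouth (height uncertain as for the mouth). Steel sleeve of 46 mm outside diameter; when forward its top edge is 1 mm below the mouth; at its lower end a dark collar, 66 mm diameter, 6 mm thick, top face 30 mm below the mouth. Fixed point: it does not move with the sleeve.
- sleeve (a joint): Travel of the sleeve in m: 0 = forward (up, locking), growing as it is pulled back (down); stop at 0.011. A spring drives it forward (4 N, 8 N at full travel); the catch adds up to 7 N on the way, dropping off at about 0.007. Past 0.009 it snaps in and, let go, the sleeve stays back at about 0.009, 9 mm of orange neck showing. The valve dips some 5 mm meanwhile.
- valve (a joint): Travel of the spring valve at the bottom of the bore in m: 0 = shut (up), growing as the plug presses it; 4 N at first, 8 N at 0.007. The plug touches it with 7 mm to go and is home at 0.007. The catch lets the sleeve go at about 0.005; once the plug is home the dogs enter its groove and the sleeve springs right forward. Locked, the plug may rise back 1 to 2 mm.
- gauge_red_mid (a point): Centre of the red housing of the gauge to connect: 52 (x) x 36 (y) x 44 mm high, flat sides, display on top, about 0.25 kg. z runs up along the plug; grip across its y. The plug's end is 59 mm below: plug 20 mm diameter, 27 mm long, grooved, then a brass flange, 35 mm diameter, that meets the rim when home (this point then 32 mm above the real mouth). Starts upright in a rack hole.
- rack: Plywood rack fixed to the bench, 90 (x) x 300 (y) x 36 mm high, origin at the centre of its underside; three 24 mm through holes on its y axis, 100 mm apart, one gauge standing in each.
- gauge_blue_mid (a point): Centre of the housing of the blue gauge, same shape as the red; stays in its rack hole.
- gauge_grey_mid (a point): Centre of the housing of the grey gauge, same shape as the red; stays in its rack hole.
- screwdriver: Screwdriver lying on the bench, red handle.
- cone_nut: Small steel conical nut, 24 mm wide and 28 mm high, origin under it.
- wrench: Steel wrench lying on the bench.

How it is judged:
On the way, in this order (a step that is already met when the one before it is completed fails the run):
1. the sleeve is back and held there by its catch alone, with the plug not yet in (value of joint sleeve above 0.0075 m and value of joint valve below 0.003 m and contact force between each of the arm, the fingers and manifold below 0.3 N and horizontal distance between gauge_red_mid and mouth above 0.02 m), for 0.2 s.
2. the red gauge's plug is home on the valve (value of joint valve above 0.0045 m and horizontal distance between gauge_red_mid and mouth below 0.006 m and contact force between gauge_red and manifold above 0.5 N), for 0.1 s.
At the end, for the whole second after the job is handed in: The red gauge stands upright (within 0.1 rad) in the coupler, its centre within 6 mm of the coupler's axis, the valve held down by more than 4 mm, the sleeve forward to within 1.8 mm, and the robot has let go (value of joint sleeve below 0.0018 m and value of joint valve above 0.004 m and horizontal distance between gauge_red_mid and mouth below 0.006 m and angle between gauge_red_mid's own z axis and vertical below 0.1 rad); the robot touches nothing.
It fails at once if the gauge is pressed on the coupler or block with more than 30 N (contact force between gauge_red and manifold above 30 N).
It fails at once if another gauge is moved more than 15 mm (distance of any of gauge_blue_mid, gauge_grey_mid from where it was at the start of the episode above 0.015 m).
It fails at once if the screwdriver, the wrench or the cone nut is moved more than 20 mm (distance of any of screwdriver, cone_nut, wrench from where it was at the start of the episode above 0.02 m).
It also fails if it takes over 72 s, if anything falls off the work surface, if the arm or the gripper's body presses on something with over 40 N, if the wrist force passes 120 N, or if a joint passes its speed limit or range.

## Working session

There is one attempt and no reset: what is moved stays moved. The work goes in short steps, Python scripts to look and compute and a tool call to move; the robot and the scene stay as the last step left them, time stands still between calls to the robot, and variables do not carry over. Pictures are saved under pics/ and viewed, about 8 in all and at most 12, crops included, and the job is handed in when it is done.

Besides the shell and the picture viewer there is one more tool, called by a JSON object that holds its "name" and its "arguments", one argument or row to a line. step_arm: Moves the arm, as the interface text tells. Its arguments: {"type":"object","properties":{"motion":{"type":"array","items":{"type":"array","items":{"type":"number"}}}},"required":["motion"]}

```bash
mkdir -p pics
cat > h.py <<'E'
import numpy as np, cv2, json
from bench import ctrl
from scipy.spatial.transform import Rotation as R
def snap(n):
    o=ctrl.get_obs(); p,d=ctrl.camera(n); i=ctrl.camera_info(n)
    if 'T' in i: T=np.array(i['T'])
    else:
        q=o['eef_rot']; W=np.eye(4); W[:3,:3]=R.from_quat([q[1],q[2],q[3],q[0]]).as_matrix(); W[:3,3]=o['eef_pos']
        T=W@np.array(i['hand_eye'])
    return p,d,i,T
def cloud(d,i,T):
    v,u=np.indices(d.shape); X=np.stack([(u-i['cx'])/i['fx']*d,(v-i['cy'])/i['fy']*d,d],-1)
    return X@T[:3,:3].T+T[:3,3]
def save(n,p): cv2.imwrite('pics/'+n,cv2.cvtColor(p,cv2.COLOR_RGB2BGR))
E
python3 - <<'E'
from h import *
print(ctrl.get_obs())
ims=[]
for n in ['top','side']:
    p,d,i,T=snap(n); np.savez(n+'.npz',p=p,d=d,T=T,fx=i['fx'],fy=i['fy'],cx=i['cx'],cy=i['cy']); save(n+'.png',p)
    print(n,T.round(3).tolist(),i['fx'],i['cx'])
    C=cloud(d,i,T); hsv=cv2.cvtColor(p,cv2.COLOR_RGB2HSV)
    m=(((hsv[...,0]<6)|(hsv[...,0]>174))&(hsv[...,1]>150)&(hsv[...,2]>60)&(d>0)).astype(np.uint8)
    k,l,s,c=cv2.connectedComponentsWithStats(m)
    for j in range(1,k):
        if s[j,4]>40:
            P=C[l==j]; print(n,c[j].round(),s[j],np.percentile(P,[3,50,97],axis=0).round(3).tolist())
E
```

```text
{'time_s': 0.0, 'q': array([-1.39630924e+00,  1.81539002e-01,  1.60802524e+00,  1.00956602e-06,
        1.35382809e+00, -2.06307548e-01]), 'dq': array([ 8.85510256e-05,  4.35006622e-04, -1.76716166e-04,  1.31330183e-04,
       -1.87919891e-03, -9.79132946e-05]), 'joint_efforts': array([ 2.42842480e-04, -4.44885242e+01, -3.51330793e+01, -3.39109292e-04,
        8.95031932e-03, -1.13100347e-05]), 'eef_pos': array([ 0.21361498, -0.5332342 ,  0.23037699]), 'eef_rot': array([ 0.13318296,  0.69433894,  0.13445535, -0.694318  ]), 'wrist_force': array([ 0.08354472, -0.46980446, -0.52362727]), 'torque': array([-0.01960663, -0.02861391, -0.02374371]), 'opening': 1.0019510683121693}
top [[0.02, -0.994, 0.11, 0.403], [-0.999, -0.024, -0.03, 0.035], [0.032, -0.109, -0.993, 1.165], [0.0, 0.0, 0.0, 1.0]] 390.4014938324507 260.0071859899091
top [228. 169.] [219 159  18  20 135] [[0.557, 0.074, 0.083], [0.581, 0.09, 0.089], [0.606, 0.115, 0.093]]
top [368. 277.] [351 270  35  13 246] [[0.272, -0.364, 0.016], [0.285, -0.319, 0.023], [0.298, -0.274, 0.027]]
side [[-0.731, -0.394, 0.557, -0.091], [-0.682, 0.401, -0.612, 0.717], [0.018, -0.827, -0.562, 0.728], [0.0, 0.0, 0.0, 1.0]] 400.85053237604177 253.92163148416387
side [226. 210.] [219 198  14  20 174] [[0.554, 0.096, 0.053], [0.563, 0.109, 0.076], [0.595, 0.12, 0.091]]
```

View pics/top.png

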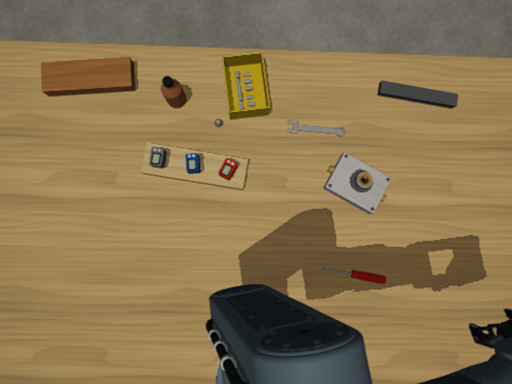

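View pics/side.png

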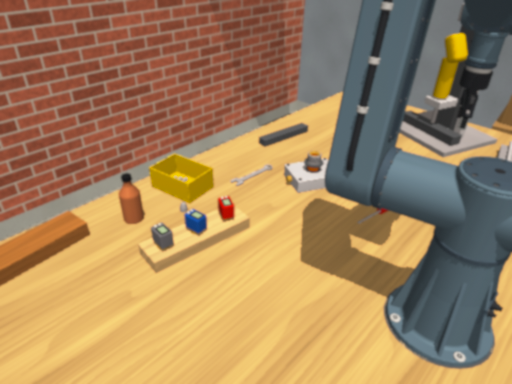

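The top picture shows the red gauge at pixel (228,169), the blue at (193,163), the grey at (157,157), the coupler at (364,180), the cone nut at (219,123), the wrench at (316,129) and the screwdriver at (355,274). The side picture shows the red gauge at (226,209) and the coupler at (314,162). Next I measure both, then approach.

```bash
cat >> h.py <<'E'
def pose():
    o=ctrl.get_obs(); q=o['eef_rot']; return np.array(o['eef_pos']),R.from_quat([q[1],q[2],q[3],q[0]]),o
def down(yaw): # tool y axis at world angle yaw, tool x down
    y=np.array([np.cos(yaw),np.sin(yaw),0]); x=np.array([0,0,-1.]); return R.from_matrix(np.stack([x,y,np.cross(x,y)],1))
def plan(tgt,yaw):
    p,r,o=pose()
    for k in (0,np.pi):
        s=r.inv().apply(np.array(tgt)-p)*1e3; t=np.degrees((r.inv()*down(yaw+k)).as_rotvec()); print('plan',s.round(1),t.round(1))
E
python3 - <<'E'
from h import *
for n in ['top','side']:
    z=np.load(n+'.npz'); C=cloud(z['d'],z,z['T']); p=z['p']
    if n=='top':
        w=C[150:215,320:395].reshape(-1,3)
    else: w=C[145:195,280:330].reshape(-1,3)
    P=w[w[:,2]>.07]
    print(n,'coupler',np.percentile(P,[2,50,98],axis=0).round(3).tolist())
    B=w[(w[:,2]>.035)&(w[:,2]<.052)]
    (c,s,a)=cv2.minAreaRect(B[:,:2].astype(np.float32)); print('block',np.round(c,3),np.round(s,3),a,np.median(B[:,2]))
    P=P[P[:,2]>np.percentile(P[:,2],97)-.006]; print('rim',P.min(0).round(3),P.max(0).round(3),len(P))
p,r,o=pose(); print(r.as_matrix().round(2).tolist())
print(ctrl.camera_info('wrist'))
z=np.load('top.npz');C=cloud(z['d'],z,z['T']);P=C[150:185,212:245].reshape(-1,3);P=P[P[:,2]>.08];print(cv2.minAreaRect(P[:,:2].astype(np.float32)))
plan([.52,.02,.33],0)
E
```

```text
top coupler [[0.403, -0.31, 0.071], [0.554, -0.282, 0.089], [0.587, 0.035, 1.165]]
block [ 0.558 -0.286] [0.183 0.121] 62.069190979003906 0.044182800543254075
rim [0.403 0.035 1.165] [0.403 0.035 1.165] 19
side coupler [[-0.091, -0.305, 0.072], [0.536, -0.264, 0.103], [0.576, 0.717, 0.728]]
block [ 0.557 -0.284] [0.16  0.123] 61.105403900146484 0.04404878114950839
rim [-0.091  0.717  0.728] [-0.091  0.717  0.728] 16
[[-0.0, 0.37, -0.93], [0.0, -0.93, -0.37], [-1.0, -0.0, -0.0]]
{'fx': 274.58334021902704, 'fy': 274.58334021902704, 'cx': 251.84057250091462, 'cy': 189.8471824599183, 'hand_eye': array([[-4.98502102e-05, -3.03961091e-01,  9.52684446e-01,
        -1.41865563e-01],
       [ 9.99999979e-01,  1.73031698e-04,  1.07533101e-04,
        -3.82095377e-04],
       [-1.97530486e-04,  9.52684431e-01,  3.03961076e-01,
        -7.89565483e-02],
       [ 0.00000000e+00,  0.00000000e+00,  0.00000000e+00,
         1.00000000e+00]])}
((0.5051165819168091, 0.07985825836658478), (0.21603867411613464, 0.05364153906702995), 9.895237922668457)
plan [ -98.8 -400.  -490.1] [-68.2  -0.1   0.1]
plan [ -98.8 -400.  -490.1] [1.118e+02 1.000e-01 1.000e-01]
```

{"name": "step_arm", "arguments": {
  "motion": [
    [0, -107, -409, 0, 0, 0, 0],
    [0, -107, -409, 0, 0, 0, 0],
    [0, -107, -409, 0, 0, 0, 0],
    [0, -107, -409, 0, 0, 0, 0],
    [0, -107, -409, 0, 0, 0, 0],
    [0, -107, -409, 0, 0, 0, 0],
    [0, -107, -409, 0, 0, 0, 0],
    [0, -107, -409, 0, 0, 0, 0],
    [0, -107, -409, 0, 0, 0, 0]
  ]
}}

```text
time_s: 1.23
eef_pos: [0.5531, -0.2825, 0.2307]
eef_rot: [-0.134, -0.694, -0.134, 0.695]
wrist_force: [-0.2, -0.4, -0.3]
opening: 1.001
```

Run:
```python
from h import *
print(ctrl.get_obs()['eef_pos'])
p,d,i,T=snap('wrist'); save('w1.png',p); C=cloud(d,i,T); np.save('w1.npy',C)
m=(C[...,2]>.085)&(C[...,2]<.13)&(np.hypot(C[...,0]-.554,C[...,1]+.284)<.05)
P=C[m]; print(m.sum(),np.percentile(P,[1,50,99],axis=0).round(4).tolist())
h,e=np.histogram(P[:,2],bins=np.arange(.085,.13,.001)); print(dict(zip(e.round(3).tolist(),h.tolist())))
zt=e[h>30].max(); Q=P[P[:,2]>zt-.003]; print(zt,cv2.minEnclosingCircle(Q[:,:2].astype(np.float32)),len(Q))
s=(C[...,2]>.055)&(C[...,2]<.082)&(np.hypot(C[...,0]-.554,C[...,1]+.284)<.05); h,e=np.histogram(C[s][:,2],bins=np.arange(.055,.082,.001)); print(dict(zip(e.round(3).tolist(),h.tolist())))
```

```text
[ 0.55307648 -0.28249104  0.23065861]
1404 [[0.5382, -0.3071, 0.0853], [0.5599, -0.2856, 0.1027], [0.5816, -0.264, 0.1053]]
{0.085: 29, 0.086: 11, 0.087: 5, 0.088: 20, 0.089: 45, 0.09: 28, 0.091: 9, 0.092: 8, 0.093: 8, 0.094: 11, 0.095: 24, 0.096: 30, 0.097: 9, 0.098: 36, 0.099: 44, 0.1: 85, 0.101: 133, 0.102: 297, 0.103: 330, 0.104: 208, 0.105: 33, 0.106: 1, 0.107: 0, 0.108: 0, 0.109: 0, 0.11: 0, 0.111: 0, 0.112: 0, 0.113: 0, 0.114: 0, 0.115: 0, 0.116: 0, 0.117: 0, 0.118: 0, 0.119: 0, 0.12: 0, 0.121: 0, 0.122: 0, 0.123: 0, 0.124: 0, 0.125: 0, 0.126: 0, 0.127: 0, 0.128: 0}Traceback (most recent call last):
  File "<stdin>", line 7, in <module>
IndexError: boolean index did not match indexed array along axis 0; size of axis is 45 but size of corresponding boolean axis is 44
```

View pics/w1.png

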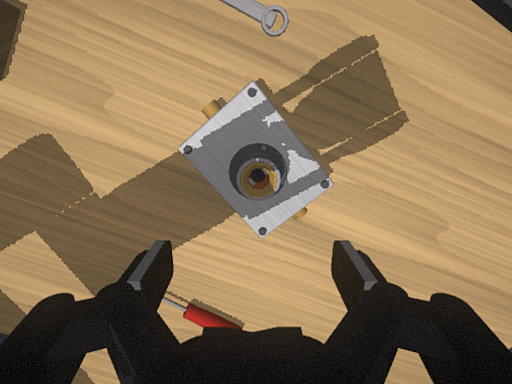

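The wrist view shows the coupler with its mouth at about (259,178) and the block squarely below it, with the fingers wide and well clear. The rim's depth puts the mouth at about 0.103 m. I now fit the axis from the rim and from the block.

Run:
```python
from h import *
from scipy.optimize import least_squares
C=np.load('w1.npy'); rr=np.hypot(C[...,0]-.557,C[...,1]+.285)
P=C[(C[...,2]>.1)&(C[...,2]<.107)&(rr<.04)]
hull=cv2.convexHull(P[:,:2].astype(np.float32))[:,0]
f=least_squares(lambda x:np.hypot(hull[:,0]-x[0],hull[:,1]-x[1])-x[2],[.557,-.285,.02],loss='soft_l1',f_scale=.001)
print('rim+sleeve',f.x,cv2.minEnclosingCircle(hull))
S=C[(C[...,2]>.055)&(C[...,2]<.085)&(rr<.045)]; print(np.histogram(S[:,2],bins=np.arange(.055,.086,.002)))
B=C[(C[...,2]>.04)&(C[...,2]<.05)&(rr<.12)]; c=cv2.minAreaRect(B[:,:2].astype(np.float32)); print('block',c,np.median(B[:,2]))
P=P[np.hypot(P[:,0]-f.x[0],P[:,1]-f.x[1])<.019]
print('rim z',np.percentile(P[:,2],[50,90]))
plan([f.x[0],f.x[1],.13],-np.arctan2(.93,.37))
```

```text
rim+sleeve [ 0.55914662 -0.28598457  0.0225596 ] ((0.5591845512390137, -0.2858121693134308), 0.022995850071310997)
(array([  0,   1,   4,   2,   3,   2,   3,   7,  75, 775, 104,  18,  16,
        18, 168]), array([0.055, 0.057, 0.059, 0.061, 0.063, 0.065, 0.067, 0.069, 0.071,
       0.073, 0.075, 0.077, 0.079, 0.081, 0.083, 0.085]))
block ((0.5592299699783325, -0.28578996658325195), (0.15930214524269104, 0.11997339129447937), 61.875003814697266) 0.04406229868239492
rim z [0.10319705 0.10470527]
plan [100.8   5.2  -4.9] [0.1 0.1 0. ]
plan [100.8   5.2  -4.9] [-1.799e+02 -1.000e-01  1.000e-01]
```

{"name": "step_arm", "arguments": {
  "motion": [
    [60, 5, -5, 0, 0, 0, 100],
    [110, 5, -5, 0, 0, 0, 100],
    [140, 5, -5, 0, 0, 0, 100],
    [148, 5, -5, 0, 0, 0, 100],
    [148, 5, -5, 0, 0, 0, 100],
    [148, 5, -5, 0, 0, 0, 100]
  ]
}}

```text
time_s: 2.02
eef_pos: [0.5611, -0.2865, 0.0854]
eef_rot: [0.135, 0.695, 0.133, -0.694]
wrist_force: [-0.1, -0.0, 0.1]
opening: 0.605
```

Run:
```python
from h import *
p,r,o=pose(); print(p,o['wrist_force'],o['opening']); plan([.5592,-.2859,.076],-np.arctan2(.93,.37))
```

```text
[ 0.56105977 -0.286503    0.08541911] [-0.12704609 -0.04262112  0.1186082 ] 0.6052573696820068
plan [ 9.4 -1.3  1.5] [ 0.1 -0.1 -0.2]
plan [ 9.4 -1.3  1.5] [-179.9    0.3   -0.2]
```

{"name": "step_arm", "arguments": {
  "motion": [
    [4, -1.3, 1.5, 0, 0, 0, 100],
    [7, -1.3, 1.5, 0, 0, 0, 100],
    [9, -1.3, 1.5, 0, 0, 0, 100],
    [10, -1.3, 1.5, 0, 0, 0, 100],
    [11, -1.3, 1.5, 0, 0, 0, 100],
    [11, -1.3, 1.5, 0, 0, 0, 100]
  ]
}}

```text
time_s: 2.78
eef_pos: [0.5583, -0.2846, 0.0722]
eef_rot: [-0.134, -0.694, -0.134, 0.694]
wrist_force: [0.0, 0.9, -0.2]
opening: 0.604
```

{"name": "step_arm", "arguments": {
  "motion": [
    [1, 0, 0, 0, 0, 0, 100],
    [2, 0, 0, 0, 0, 0, 100],
    [2, 0, 0, 0, 0, 0, 100]
  ]
}}

```text
time_s: 3.15
eef_pos: [0.5584, -0.2847, 0.0709]
eef_rot: [0.134, 0.694, 0.134, -0.694]
wrist_force: [-1.2, 0.7, 4.8]
opening: 0.607
```

{"name": "step_arm", "arguments": {
  "motion": [
    [1, 0, 0, 0, 0, 0, 100],
    [2, 0, 0, 0, 0, 0, 100],
    [2, 0, 0, 0, 0, 0, 100]
  ]
}}

```text
time_s: 3.52
eef_pos: [0.5585, -0.2848, 0.0698]
eef_rot: [0.134, 0.694, 0.134, -0.694]
wrist_force: [-3.9, 2.2, 12.2]
opening: 0.604
```

{"name": "step_arm", "arguments": {
  "motion": [
    [1, 0, 0, 0, 0, 0, 100],
    [2, 0, 0, 0, 0, 0, 100],
    [2, 0, 0, 0, 0, 0, 100]
  ]
}}

```text
time_s: 3.9
eef_pos: [0.5587, -0.2849, 0.0685]
eef_rot: [0.134, 0.694, 0.134, -0.694]
wrist_force: [-5.0, 3.4, 14.6]
opening: 0.608
```

{"name": "step_arm", "arguments": {
  "motion": [
    [1, 0, 0, 0, 0, 0, 100],
    [2, 0, 0, 0, 0, 0, 100],
    [2, 0, 0, 0, 0, 0, 100]
  ]
}}

```text
time_s: 4.28
eef_pos: [0.559, -0.285, 0.0662]
eef_rot: [0.134, 0.695, 0.133, -0.694]
wrist_force: [-2.9, 2.2, 12.1]
opening: 0.609
```

{"name": "step_arm", "arguments": {
  "motion": [
    [1, 0, 0, 0, 0, 0, 100],
    [2, 0, 0, 0, 0, 0, 100],
    [2, 0, 0, 0, 0, 0, 100]
  ]
}}

```text
time_s: 4.65
eef_pos: [0.5588, -0.2849, 0.0629]
eef_rot: [0.134, 0.695, 0.133, -0.694]
wrist_force: [0.2, 0.1, 4.8]
opening: 0.607
```

{"name": "step_arm", "arguments": {
  "motion": [
    [1, 0, 0, 0, 0, 0, 100],
    [2, 0, 0, 0, 0, 0, 100],
    [2, 0, 0, 0, 0, 0, 100]
  ]
}}

```text
time_s: 5.03
eef_pos: [0.5588, -0.2849, 0.0609]
eef_rot: [0.134, 0.695, 0.133, -0.694]
wrist_force: [-0.2, 1.5, 6.9]
opening: 0.614
```

{"name": "step_arm", "arguments": {
  "motion": [
    [1, 0, 0, 0, 0, 0, 100],
    [1, 0, 0, 0, 0, 0, 100]
  ]
}}

```text
time_s: 5.28
eef_pos: [0.5589, -0.285, 0.0607]
eef_rot: [0.134, 0.695, 0.133, -0.694]
wrist_force: [-2.2, 2.0, 10.8]
opening: 0.61
```

{"name": "step_arm", "arguments": {
  "motion": [
    [-2, 0, 0, 0, 0, 0, 80],
    [-10, 0, 0, 0, 0, 0, 80],
    [-40, 0, 0, 0, 0, 0, 80],
    [-100, 0, 0, 0, 0, 0, 80],
    [-160, 0, 0, 0, 0, 0, 80],
    [-170, 0, 0, 0, 0, 0, 80],
    [-170, 0, 0, 0, 0, 0, 80]
  ]
}}

```text
time_s: 6.15
eef_pos: [0.5584, -0.2846, 0.2296]
eef_rot: [0.134, 0.695, 0.134, -0.694]
wrist_force: [-0.1, -0.0, -0.6]
opening: 0.685
```

Run:
```python
from h import *
p,d,i,T=snap('wrist'); save('w2.png',cv2.resize(p[90:270,150:390],None,fx=2.5,fy=2.5)); C=cloud(d,i,T)
rr=np.hypot(C[...,0]-.5592,C[...,1]+.2859)
for a,b in((.016,.0185),(.020,.0225),(.0265,.0325)):
    m=(rr>a)&(rr<b)&(C[...,2]<.12)&(C[...,2]>.05); print(a,np.percentile(C[m][:,2],[10,50,90]).round(4))
p,r,o=pose(); print(p,r.as_matrix().round(3).tolist(),o['wrist_force'])
plan([.58,.093,.23],-np.arctan2(.93,.37))
```

```text
0.016 [0.0962 0.1039 0.1049]
0.02 [0.0818 0.0942 0.0953]
0.0265 [0.0644 0.0654 0.0664]
[ 0.55761596 -0.28413625  0.2278756 ] [[-0.002, 0.372, -0.928], [0.001, -0.928, -0.372], [-1.0, -0.002, 0.001]] [-0.28028851  0.30250281 -1.42753156]
plan [  -1.7 -341.8 -160.9] [0.1 0.1 0.1]
plan [  -1.7 -341.8 -160.9] [-1.799e+02 -2.000e-01  1.000e-01]
```

View pics/w2.png

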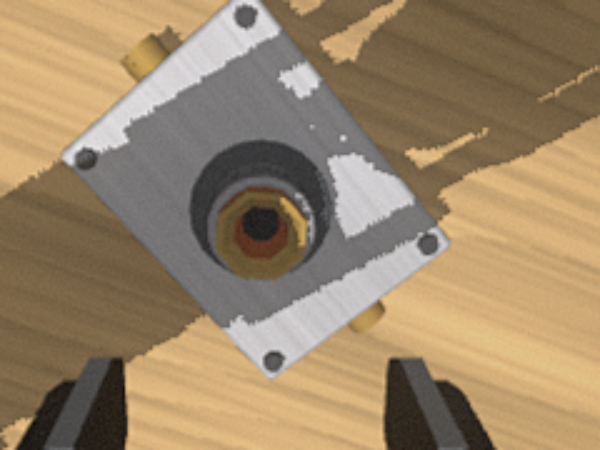

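The picture shows the sleeve back, with a wide orange and brass neck at about (262,232). Depth agrees: the mouth is at 0.104, the sleeve's top at 0.0945 and its collar at 0.065 (0.074 before), so the catch holds. Now to the red gauge.

{"name": "step_arm", "arguments": {
  "motion": [
    [0, -342, -161, 0, 0, 0, 80],
    [0, -342, -161, 0, 0, 0, 80],
    [0, -342, -161, 0, 0, 0, 80],
    [0, -342, -161, 0, 0, 0, 80],
    [0, -342, -161, 0, 0, 0, 80],
    [0, -342, -161, 0, 0, 0, 80],
    [0, -342, -161, 0, 0, 0, 80],
    [0, -342, -161, 0, 0, 0, 80]
  ]
}}

```text
time_s: 7.2
eef_pos: [0.5795, 0.0927, 0.2271]
eef_rot: [-0.134, -0.693, -0.134, 0.696]
wrist_force: [0.8, 0.4, -0.6]
opening: 0.689
```

Run:
```python
from h import *
p,d,i,T=snap('wrist'); save('w3.png',p); C=cloud(d,i,T); np.save('w3.npy',C)
hsv=cv2.cvtColor(p,cv2.COLOR_RGB2HSV)
near=np.hypot(C[...,0]-.58,C[...,1]-.093)<.05
P=C[near&(C[...,2]>.082)&(C[...,2]<.1)]
print(len(P),np.median(P[:,2]),cv2.minAreaRect(P[:,:2].astype(np.float32)))
h=cv2.convexHull(P[:,:2].astype(np.float32))[:,0]; print(h.round(4).tolist())
```

```text
1597 0.08928520003620133 ((0.5839146971702576, 0.09539828449487686), (0.036119747906923294, 0.052001528441905975), 62.94377517700195)
[[0.6136000156402588, 0.09790000319480896], [0.6133000254631042, 0.09889999777078629], [0.6123999953269958, 0.1006999984383583], [0.6115000247955322, 0.10140000283718109], [0.6104000210762024, 0.10209999978542328], [0.6092000007629395, 0.10279999673366547], [0.5817000269889832, 0.11680000275373459], [0.5751000046730042, 0.12020000070333481], [0.5723000168800354, 0.12139999866485596], [0.5699999928474426, 0.12129999697208405], [0.5681999921798706, 0.11949999630451202], [0.5641000270843506, 0.1136000007390976], [0.5633000135421753, 0.11219999939203262], [0.560699999332428, 0.10660000145435333], [0.5559999942779541, 0.09529999643564224], [0.5554999709129333, 0.09160000085830688], [0.557200014591217, 0.08990000188350677], [0.5613999962806702, 0.0869000032544136], [0.5687999725341797, 0.08290000259876251], [0.5752000212669373, 0.07970000058412552], [0.5918999910354614, 0.07169999927282333], [0.5975000262260437, 0.06949999928474426], [0.599399983882904, 0.07020000368356705], [0.6010000109672546, 0.07199999690055847], [0.6032999753952026, 0.0763000026345253], [0.6086999773979187, 0.08669999986886978], [0.613099992275238, 0.09539999812841415]]
```

View pics/w3.png

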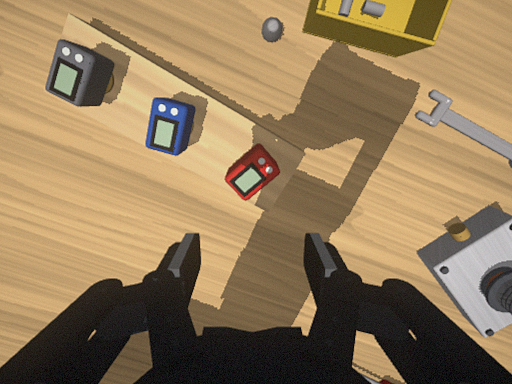

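The wrist view shows the red gauge at (252,172), turned relative to the rack. Blue is at (170,125), grey at (80,73) and the cone nut at (271,28). The top face fits a 36.1 x 52.0 mm rectangle at z 0.089, which matches the given sizes; the grip axis is at 62.9°.

Run:
```python
from h import *
p,r,o=pose(); print(p,o['q'].round(2)); plan([.5839,.0954,.13],np.radians(62.9))
```

```text
[0.57988184 0.09183309 0.22754357] [-0.04  0.21  1.58 -0.    1.35  1.15]
plan [97.5 -1.7 -5.3] [-131.1    0.     0.2]
plan [97.5 -1.7 -5.3] [48.9  0.2 -0. ]
```

{"name": "step_arm", "arguments": {
  "motion": [
    [20, -1.7, -5.3, 10, 0, 0, 80],
    [40, -1.7, -5.3, 20, 0, 0, 80],
    [60, -1.7, -5.3, 30, 0, 0, 80],
    [80, -1.7, -5.3, 40, 0, 0, 80],
    [97, -1.7, -5.3, 48.9, 0, 0, 80],
    [97, -1.7, -5.3, 48.9, 0, 0, 80],
    [97, -1.7, -5.3, 48.9, 0, 0, 80]
  ]
}}

```text
time_s: 8.12
eef_pos: [0.5853, 0.0951, 0.1327]
eef_rot: [-0.165, 0.688, -0.165, -0.687]
wrist_force: [0.0, 0.3, -0.4]
opening: 0.687
```

Run:
```python
from h import *
p,d,i,T=snap('wrist'); C=cloud(d,i,T); save('w4.png',p)
near=np.hypot(C[...,0]-.584,C[...,1]-.095)<.045
P=C[near&(C[...,2]>.082)&(C[...,2]<.097)]
print(len(P),np.median(P[:,2]),cv2.minAreaRect(P[:,:2].astype(np.float32)))
p,r,o=pose(); print(p,o['q'].round(2),o['opening']); plan([.5839,.0954,.05],np.radians(62.9))
```

```text
3141 0.08934752935384677 ((0.5847606658935547, 0.09459628909826279), (0.036022309213876724, 0.05110730603337288), 62.444454193115234)
[0.58558335 0.09537609 0.13313717] [-0.04  0.32  1.64 -0.    1.17  2.  ] 0.6872919984844359
plan [83.1  0.8  1.6] [-1.799e+02 -0.000e+00 -1.000e-01]
plan [83.1  0.8  1.6] [ 0.1 -0.1  0. ]
```

View pics/w4.png

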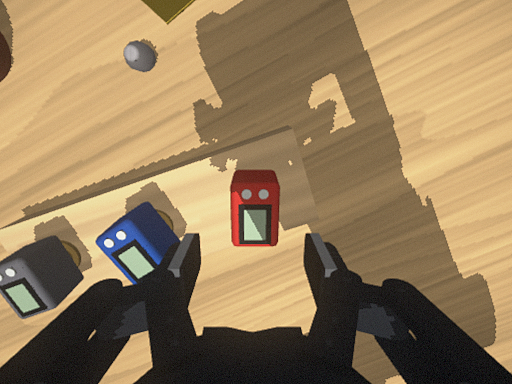

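{"name": "step_arm", "arguments": {
  "motion": [
    [40, 0.5, 1, 0, 0, 0, 80],
    [70, 0.5, 1, 0, 0, 0, 80],
    [83, 0.5, 1, 0, 0, 0, 80],
    [83, 0.5, 1, 0, 0, 0, 80],
    [83, 0.5, 1, 0, 0, 0, 80]
  ]
}}

```text
time_s: 8.8
eef_pos: [0.5852, 0.0962, 0.0509]
eef_rot: [-0.166, 0.688, -0.165, -0.687]
wrist_force: [0.1, 0.9, 0.1]
opening: 0.686
```

{"name": "step_arm", "arguments": {
  "motion": [
    [0, 0, 0, 0, 0, 0, 110],
    [0, 0, 0, 0, 0, 0, 130],
    [0, 0, 0, 0, 0, 0, 160],
    [0, 0, 0, 0, 0, 0, 200],
    [0, 0, 0, 0, 0, 0, 200],
    [0, 0, 0, 0, 0, 0, 200]
  ]
}}

```text
time_s: 9.55
eef_pos: [0.5842, 0.0961, 0.0501]
eef_rot: [-0.165, 0.688, -0.166, -0.687]
wrist_force: [-1.3, -1.9, 4.8]
opening: 0.412
```

{"name": "step_arm", "arguments": {
  "motion": [
    [-5, 0, 0, 0, 0, 0, 255],
    [-20, 0, 0, 0, 0, 0, 255],
    [-60, 0, 0, 0, 0, 0, 255],
    [-110, 0, 0, 0, 0, 0, 255],
    [-140, 0, 0, 0, 0, 0, 255],
    [-140, 0, 0, 0, 0, 0, 255],
    [-140, 0, 0, 0, 0, 0, 255]
  ]
}}

```text
time_s: 10.42
eef_pos: [0.5829, 0.0964, 0.188]
eef_rot: [0.165, -0.687, 0.166, 0.688]
wrist_force: [-0.6, 0.0, -2.8]
opening: 0.413
```

Run:
```python
from h import *
p,d,i,T=snap('wrist'); save('w5.png',p); C=cloud(d,i,T)
p,r,o=pose(); print(p,o['q'].round(2),o['opening'],o['wrist_force'])
L=r.inv().apply((C-p).reshape(-1,3)).reshape(C.shape)*1e3
# held gauge's top face in tool coordinates
m=(abs(L[...,1])<25)&(abs(L[...,2])<40)&(L[...,0]<-25)&(L[...,0]>-60)
Q=L[m]; print(m.sum(),np.percentile(Q,[2,50,98],axis=0).round(1).tolist())
A=np.c_[Q[:,1:],np.ones(len(Q))]; c=np.linalg.lstsq(A[abs(Q[:,0]-np.median(Q[:,0]))<3],Q[abs(Q[:,0]-np.median(Q[:,0]))<3,0],rcond=None)[0]; print('plane',c)
print(cv2.minAreaRect(Q[:,1:].astype(np.float32)))
plan([.5592,-.2859,.185],np.radians(-117.1))
```

```text
[0.58246219 0.09640029 0.18728689] [-0.04  0.26  1.61  0.    1.28  2.01] 0.4139506597663581 [-0.21816145 -0.51626192 -2.36461196]
10366 [[-56.6, -23.2, -26.7], [-39.9, -0.9, -10.7], [-27.5, 22.7, 19.9]]
plane [-1.28723190e-03 -1.70742499e-02 -3.99584156e+01]
((0.09600257873535156, -1.4855918884277344), (51.586936950683594, 50.00675964355469), 89.4845962524414)
plan [   2.3  351.  -153.3] [ 0.   0.2 -0.1]
plan [   2.3  351.  -153.3] [-1.8e+02  1.0e-01  3.0e-01]
```

View pics/w5.png

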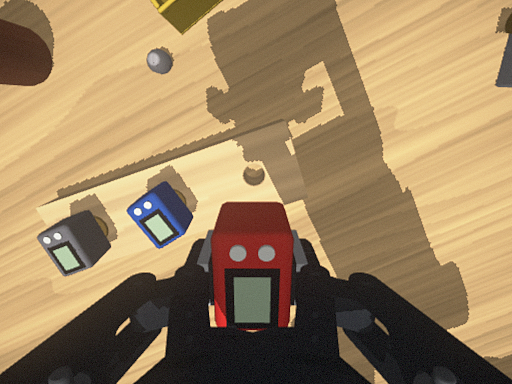

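The red gauge is held squarely between the pads, with its top at (252,265). The rack hole is empty at (254,175), and blue and grey are untouched. Next I work out the gauge's centre in tool coordinates and the carry.

Run:
```python
from h import *
p,d,i,T=snap('wrist'); C=cloud(d,i,T); p,r,o=pose()
L=r.inv().apply((C-p).reshape(-1,3)).reshape(C.shape)*1e3
m=((abs(L[...,0]+40)<2.5)&(abs(L[...,1])<25)&(abs(L[...,2])<40)).astype(np.uint8)
k,l,s,c=cv2.connectedComponentsWithStats(m); j=1+s[1:,4].argmax(); Q=L[l==j]
b=cv2.minAreaRect(Q[:,1:].astype(np.float32)); print(b)
g=r.apply([-18,b[0][0],b[0][1]])/1e3; print('offset world',g.round(4))
off=np.array([g[0],g[1],0]); plan(np.array([.5592,-.2859,.187])-off,np.radians(-117.1)); plan(np.array([.5592,-.2859,.187])-off,np.radians(62.9))
```

```text
((-1.2220134735107422, -1.0137462615966797), (34.47273254394531, 50.90313720703125), 0.022375017404556274)
offset world [0.0015 0.0006 0.018 ]
plan [   0.   352.2 -152.3] [ 0.   0.2 -0.1]
plan [   0.   352.2 -152.3] [-1.8e+02  1.0e-01  3.0e-01]
plan [   0.   352.2 -152.3] [-1.8e+02  1.0e-01  3.0e-01]
plan [   0.   352.2 -152.3] [ 0.   0.2 -0.1]
```

{"name": "step_arm", "arguments": {
  "motion": [
    [0, 351.5, -152.5, 0, 0, 0, 255],
    [0, 351.5, -152.5, 0, 0, 0, 255],
    [0, 351.5, -152.5, 0, 0, 0, 255],
    [0, 351.5, -152.5, 0, 0, 0, 255],
    [0, 351.5, -152.5, 0, 0, 0, 255],
    [0, 351.5, -152.5, 0, 0, 0, 255],
    [0, 351.5, -152.5, 0, 0, 0, 255],
    [0, 351.5, -152.5, 0, 0, 0, 255],
    [0, 351.5, -152.5, 0, 0, 0, 255]
  ]
}}

```text
time_s: 11.65
eef_pos: [0.5595, -0.2842, 0.1884]
eef_rot: [0.166, -0.687, 0.165, 0.688]
wrist_force: [0.4, 0.1, -2.1]
opening: 0.41
```

Run:
```python
from h import *
p,d,i,T=snap('side'); C=cloud(d,i,T)
o=ctrl.get_obs(); print(o['eef_pos'],o['wrist_force'],o['opening'])
save('s2.png',cv2.resize(p[100:230,240:420],None,fx=4,fy=4,interpolation=cv2.INTER_CUBIC))
plan([.5592-.001,-.2859-.0002,.165],np.radians(-117.1))
```

```text
[ 0.55970645 -0.28417548  0.18871595] [ 0.09166135  0.81475125 -2.62560631] 0.4192782275040185
plan [23.7  2.4  0.4] [0.1 0.1 0. ]
plan [23.7  2.4  0.4] [-1.799e+02 -1.000e-01  1.000e-01]
```

View pics/s2.png

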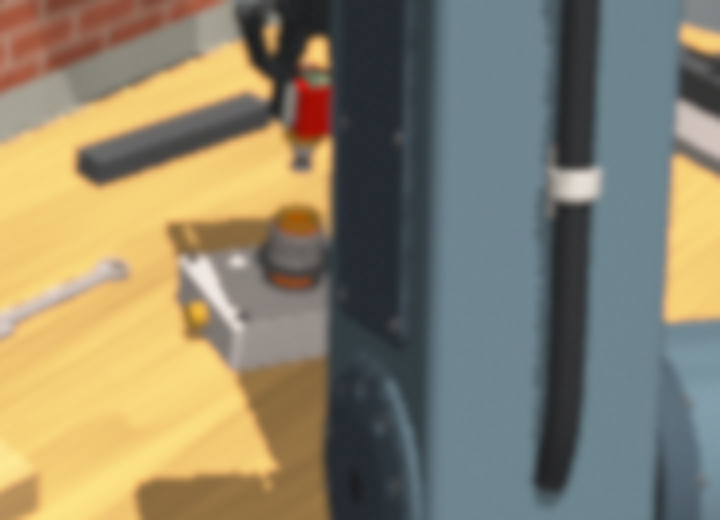

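The side view shows the plug at (302,158), right above the orange coupler mouth at (296,220), with the sleeve still down. Lowering now.

{"name": "step_arm", "arguments": {
  "motion": [
    [15, 2.2, 0.4, 0, 0, 0, 255],
    [30, 2.2, 0.4, 0, 0, 0, 255],
    [36, 2.2, 0.4, 0, 0, 0, 255],
    [40, 2.2, 0.4, 0, 0, 0, 255],
    [40, 2.2, 0.4, 0, 0, 0, 255]
  ]
}}

```text
time_s: 12.32
eef_pos: [0.5582, -0.2879, 0.1491]
eef_rot: [0.166, -0.687, 0.166, 0.688]
wrist_force: [0.6, 0.5, -2.2]
opening: 0.415
```

{"name": "step_arm", "arguments": {
  "motion": [
    [2, 0, 0, 0, 0, 0, 255],
    [4, 0, 0, 0, 0, 0, 255],
    [6, 0, 0, 0, 0, 0, 255],
    [8, 0, 0, 0, 0, 0, 255],
    [8, 0, 0, 0, 0, 0, 255]
  ]
}}

```text
time_s: 12.95
eef_pos: [0.5581, -0.2878, 0.141]
eef_rot: [0.166, -0.687, 0.165, 0.688]
wrist_force: [-0.1, 0.5, -2.7]
opening: 0.414
```

Run:
```python
from h import *
plan([.5592-.001,-.2859-.0002,.13],np.radians(-117.1)); print(pose()[0],ctrl.get_obs()['wrist_force'],ctrl.get_obs()['torque'])
```

```text
plan [11.  -1.5  0.7] [0. 0. 0.]
plan [11.  -1.5  0.7] [-180.   -0.    0.]
[ 0.5580845  -0.28777921  0.14104809] [-0.13933123  0.45494027 -2.67664806] [-0.03532803  0.02666705 -0.03918161]
```

{"name": "step_arm", "arguments": {
  "motion": [
    [0, -1.2, 0.5, 0, 0, 0, 255],
    [2, -1.2, 0.5, 0, 0, 0, 255],
    [4, -1.2, 0.5, 0, 0, 0, 255],
    [6, -1.2, 0.5, 0, 0, 0, 255],
    [6, -1.2, 0.5, 0, 0, 0, 255]
  ]
}}

```text
time_s: 13.58
eef_pos: [0.5582, -0.2865, 0.135]
eef_rot: [0.166, -0.687, 0.165, 0.688]
wrist_force: [0.0, 0.3, -2.2]
opening: 0.414
```

{"name": "step_arm", "arguments": {
  "motion": [
    [1, 0, 0, 0, 0, 0, 255],
    [2, 0, 0, 0, 0, 0, 255],
    [3, 0, 0, 0, 0, 0, 255],
    [3, 0, 0, 0, 0, 0, 255]
  ]
}}

```text
time_s: 14.08
eef_pos: [0.5583, -0.2865, 0.1322]
eef_rot: [0.166, -0.687, 0.166, 0.688]
wrist_force: [0.2, -1.2, -2.3]
opening: 0.415
```

{"name": "step_arm", "arguments": {
  "motion": [
    [1, 0, 0, 0, 0, 0, 255],
    [2, 0, 0, 0, 0, 0, 255],
    [3, 0, 0, 0, 0, 0, 255],
    [3, 0, 0, 0, 0, 0, 255]
  ]
}}

```text
time_s: 14.58
eef_pos: [0.5582, -0.2865, 0.1292]
eef_rot: [0.166, -0.687, 0.166, 0.688]
wrist_force: [-0.3, 0.4, -3.1]
opening: 0.411
```

{"name": "step_arm", "arguments": {
  "motion": [
    [1, 0, 0, 0, 0, 0, 255],
    [2, 0, 0, 0, 0, 0, 255],
    [3, 0, 0, 0, 0, 0, 255],
    [3, 0, 0, 0, 0, 0, 255]
  ]
}}

```text
time_s: 15.08
eef_pos: [0.5583, -0.2866, 0.1263]
eef_rot: [0.166, -0.687, 0.166, 0.687]
wrist_force: [-0.9, -0.3, -2.0]
opening: 0.418
```

{"name": "step_arm", "arguments": {
  "motion": [
    [1, 0, 0, 0, 0, 0, 255],
    [2, 0, 0, 0, 0, 0, 255],
    [2, 0, 0, 0, 0, 0, 255]
  ]
}}

```text
time_s: 15.45
eef_pos: [0.5585, -0.2867, 0.1248]
eef_rot: [-0.165, 0.688, -0.166, -0.687]
wrist_force: [-1.2, 1.7, 3.3]
opening: 0.416
```

{"name": "step_arm", "arguments": {
  "motion": [
    [1, 0, 0, 0, 0, 0, 255],
    [2, 0, 0, 0, 0, 0, 255],
    [2, 0, 0, 0, 0, 0, 255]
  ]
}}

```text
time_s: 15.82
eef_pos: [0.5584, -0.2866, 0.122]
eef_rot: [-0.166, 0.688, -0.166, -0.687]
wrist_force: [0.0, -0.0, 2.0]
opening: 0.411
```

{"name": "step_arm", "arguments": {
  "motion": [
    [1, 0, 0, 0, 0, 0, 255],
    [2, 0, 0, 0, 0, 0, 255],
    [2, 0, 0, 0, 0, 0, 255]
  ]
}}

```text
time_s: 16.2
eef_pos: [0.5585, -0.2867, 0.1205]
eef_rot: [-0.165, 0.688, -0.166, -0.687]
wrist_force: [-0.5, 0.5, 4.5]
opening: 0.414
```

{"name": "step_arm", "arguments": {
  "motion": [
    [1, 0, 0, 0, 0, 0, 255],
    [2, 0, 0, 0, 0, 0, 255],
    [2, 0, 0, 0, 0, 0, 255]
  ]
}}

```text
time_s: 16.58
eef_pos: [0.5585, -0.2867, 0.1192]
eef_rot: [-0.165, 0.688, -0.166, -0.687]
wrist_force: [-2.1, 1.2, 8.9]
opening: 0.415
```

{"name": "step_arm", "arguments": {
  "motion": [
    [0.5, 0, 0, 0, 0, 0, 255],
    [1, 0, 0, 0, 0, 0, 255],
    [1, 0, 0, 0, 0, 0, 255]
  ]
}}

```text
time_s: 16.95
eef_pos: [0.5586, -0.2867, 0.1192]
eef_rot: [-0.165, 0.688, -0.166, -0.687]
wrist_force: [-4.1, 3.0, 14.7]
opening: 0.412
```

{"name": "step_arm", "arguments": {
  "motion": [
    [0.5, 0, 0, 0, 0, 0, 255],
    [1, 0, 0, 0, 0, 0, 255],
    [1, 0, 0, 0, 0, 0, 255]
  ]
}}

```text
time_s: 17.32
eef_pos: [0.5586, -0.2868, 0.1191]
eef_rot: [-0.165, 0.688, -0.166, -0.687]
wrist_force: [-6.1, 5.2, 20.1]
opening: 0.414
```

Run:
```python
from h import *
for n in ('wrist','side'):
    p,d,i,T=snap(n); C=cloud(d,i,T); rr=np.hypot(C[...,0]-.5592,C[...,1]+.2859)
    m=(rr>.027)&(rr<.0325)&(C[...,2]>.055)&(C[...,2]<.09); print(n,m.sum(),np.histogram(C[m][:,2],bins=np.arange(.055,.09,.002)))
save('s3.png',cv2.resize(p[120:200,270:340],None,fx=8,fy=7,interpolation=cv2.INTER_CUBIC))
print(pose()[0],ctrl.get_obs()['wrist_force'])
```

```text
wrist 1126 (array([  0,   0,   0,   0,   0,   0,   0,   6,  61, 941, 118,   0,   0,
         0,   0,   0,   0]), array([0.055, 0.057, 0.059, 0.061, 0.063, 0.065, 0.067, 0.069, 0.071,
       0.073, 0.075, 0.077, 0.079, 0.081, 0.083, 0.085, 0.087, 0.089]))
side 26 (array([0, 0, 0, 0, 0, 0, 0, 6, 6, 8, 6, 0, 0, 0, 0, 0, 0]), array([0.055, 0.057, 0.059, 0.061, 0.063, 0.065, 0.067, 0.069, 0.071,
       0.073, 0.075, 0.077, 0.079, 0.081, 0.083, 0.085, 0.087, 0.089]))
[ 0.55865803 -0.28683536  0.11912719] [-6.40630613  4.53186037 19.79988087]
```

View pics/s3.png

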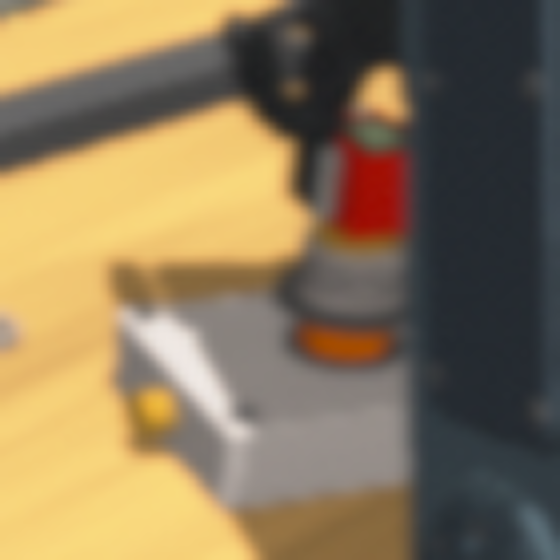

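The side view shows the flange seated and the sleeve right up against it (360,275). The collar measures 0.074 m again, so it has sprung forward. I relieve the push, open and retreat.

{"name": "step_arm", "arguments": {
  "motion": [
    [-1, 0, 0, 0, 0, 0, 255],
    [-2, 0, 0, 0, 0, 0, 255],
    [-3, 0, 0, 0, 0, 0, 255],
    [-3, 0, 0, 0, 0, 0, 255]
  ]
}}

```text
time_s: 17.92
eef_pos: [0.5585, -0.2867, 0.1195]
eef_rot: [-0.165, 0.688, -0.166, -0.687]
wrist_force: [-0.6, 0.4, 3.9]
opening: 0.414
```

{"name": "step_arm", "arguments": {
  "motion": [
    [0, 0, 0, 0, 0, 0, 120],
    [0, 0, 0, 0, 0, 0, 80],
    [0, 0, 0, 0, 0, 0, 80],
    [0, 0, 0, 0, 0, 0, 80],
    [0, 0, 0, 0, 0, 0, 80]
  ]
}}

```text
time_s: 18.55
eef_pos: [0.5583, -0.2866, 0.1192]
eef_rot: [0.166, -0.687, 0.166, 0.687]
wrist_force: [0.0, -0.2, 0.1]
opening: 0.686
```

{"name": "step_arm", "arguments": {
  "motion": [
    [-20, 0, 0, 0, 0, 0, 80],
    [-50, 0, 0, 0, 0, 0, 80],
    [-90, 0, 0, 0, 0, 0, 80],
    [-120, 0, 0, 0, 0, 0, 80],
    [-120, 0, 0, 0, 0, 0, 80],
    [-120, 0, 0, 0, 0, 0, 80]
  ]
}}

```text
time_s: 19.3
eef_pos: [0.5581, -0.2864, 0.2392]
eef_rot: [0.166, -0.687, 0.166, 0.688]
wrist_force: [0.8, -1.2, -0.5]
opening: 0.686
```

Run:
```python
from h import *
p,d,i,T=snap('wrist'); save('w6.png',p); C=cloud(d,i,T); rr=np.hypot(C[...,0]-.5592,C[...,1]+.2859)
m=(rr>.027)&(rr<.0325)&(C[...,2]>.055)&(C[...,2]<.09); print('collar',m.sum(),np.percentile(C[m][:,2],[10,50,90]))
P=C[(rr<.05)&(C[...,2]>.14)&(C[...,2]<.175)]; z=np.median(P[:,2]); P=P[abs(P[:,2]-z)<.004]; print('top',z,cv2.minAreaRect(P[:,:2].astype(np.float32)))
c=np.linalg.lstsq(np.c_[P[:,:2],np.ones(len(P))],P[:,2],rcond=None)[0]; print('tilt',c[:2])
print(pose()[0],ctrl.get_obs()['wrist_force'])
```

```text
collar 520 [0.07310876 0.07406797 0.07497126]
top 0.1599981541497417 ((0.5599254965782166, -0.28606000542640686), (0.03583909943699837, 0.05077043175697327), 62.921417236328125)
tilt [-0.01309455  0.00637246]
[ 0.55775361 -0.28616045  0.23834694] [-0.56853165  0.01950777 -0.76712673]
```

View pics/w6.png

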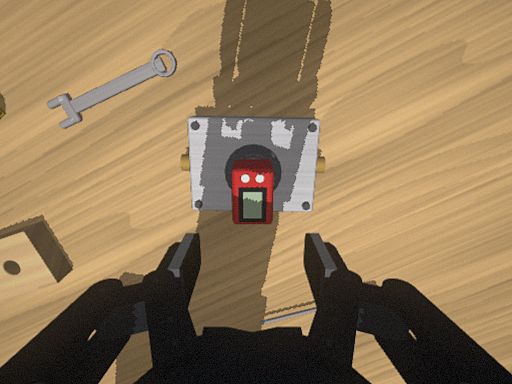

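The gauge stands upright on the coupler at (252,190), with the fingers clear. Its top is at 0.160 m, so its centre is about 34 mm above the mouth: locked, with a 1 to 2 mm rise. It sits within 1 mm of the axis with about 0.015 rad of tilt, and the sleeve is forward. Handing in.

```bash
python3 -c "
from bench import ctrl
print(ctrl.hand_in())"
```

```text
the job is handed in; nothing more can be done
None
```

The red gauge is locked in the coupler, released, and the job is handed in at about 19 s of the 72 s allowed. The hand-in gives no verdict, so the checks below are my own.

- **Sleeve:** I pressed the collar down with the fingertips. The force peaked at about 15 N, then fell off as the catch passed, and I stopped at the end stop. With the hand away, the collar sat 8.5 mm lower, so the catch held it alone.
- **Plug:** It touched the valve about where expected and was pressed home. The highest wrist reading was 20 N, or about 22 to 23 N on the coupler with the gauge's weight added (about 24 N counting sideways force), under your 25 N. The collar was then back at its forward height.
- **After letting go:**
  - The collar is at 0.074 m, its forward position.
  - The gauge's centre is about 34 mm above the mouth, a 2 mm rise, which is the locked range.
  - It sits within 1 mm of the coupler's axis, tilted about 0.015 rad.
  - The fingers are clear, about 120 mm up.
- **Other objects:** I did not touch the other gauges, tools or cone nut. Blue, grey and the nut looked undisturbed after the lift, but I did not measure their positions again at the end.

No check failed. The measured tool position wandered by about 1 to 2 mm from the planned one, and small corrections took that up. The valve's travel was not measured directly; I inferred it from the gauge's height.

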